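# Show a heat sink from the power board to the inspection camera

## Task

Lift the tallest of the three finned heat sinks out of its slot on the power board and hold it up in the air in front of the inspection camera, right way up, with its flat unfinned face square to the lens, centred on the lens axis and 100 mm from the glass. Finish while still holding it there, steady in the gripper. Do not touch the camera or its stand, and leave the other two heat sinks and everything else on the bench where they are.

Things in the scene. Friction and masses are not known exactly. Their poses are not given: they have to be found in the camera images.
- sink_tall: Heat sink to show: tallest of the three, aluminium, 31 (x) by 50 (y) by 60 mm tall (z), about 0.13 kg. Origin: centre of its underside. Its +x side is a 5 mm flat plate with two small screw holes; six upright fins fill the rest towards -x. Flat end faces at y = -25 and +25 mm (a good grip). It stands loose and upright in any of the three slots, flat face towards the board's +x.
- face (a point): Centre of the tall heat sink's flat unfinned face, 30 mm above its underside, 15 mm from its origin along its +x; axes as the heat sink's. This point goes on the lens axis, 100 mm from the glass.
- fins (a point): Point in the middle of the tall heat sink's finned side, 31 mm behind the face point (heat sink's -x); axes as the heat sink's. It must be farther from the lens than the face.
- sink_low: One of the other heat sinks on the board, to be left: same make and way round, 31 x 50 mm and 35 mm tall. Origin: centre of its underside.
- sink_narrow: The third heat sink on the board, to be left: same make and way round, 31 x 34 mm and 40 mm tall. Origin: centre of its underside.
- board: Fixed green power board on an orange-topped wooden jig, 220 (x) by 170 (y) mm, top 22 mm above the table. Origin: centre of its underside. Heat sinks stand unfastened at x = -65, 0 and 65 mm on its centre line, each between two guide ridges 5 mm high along y, with 1 to 2 mm play: they pull straight up. Parts up to 18 mm high stand more than 48 mm from the centre line.
- stand: Fixed stand of the inspection camera: dark base plate 160 x 160 x 16 mm, steel post 24 mm thick and 428 mm tall, and a yellow carriage on the post that carries the camera head on its -x side. Origin: on the table, 80 mm from the post towards -x, near the base's front edge (20 mm behind it). Place, yaw, carriage height and head tilt differ each time; carriage and head are stiff.
- lens (a point): Centre of the glass at the front of the camera head, a white and black barrel 42 mm thick and 95 mm long lying behind this point. z axis: viewing direction, out of the glass, towards the robot's side and 15 to 35 degrees downward; x axis: the picture's up; y axis: level. It is 0.24 to 0.32 m above the table.
- transformer: Bystander: small iron transformer, 56 x 66 mm, 50 mm tall, loose. Origin: centre of its underside.
- multimeter: Bystander: red multimeter lying flat, 180 x 85 mm, 46 mm high at its dial, loose. Origin: centre of its underside.
- tub: Bystander: grey open plastic tub 90 x 70 mm, 30 mm high, loose. Origin: centre of its underside.
- capacitor: Bystander: black can capacitor standing upright, 35 mm thick, 50 mm tall, loose. Origin: centre of its underside.
- screwdriver: Bystander: blue-handled screwdriver lying flat, 180 mm long along its x, loose.
Not all that is in view belongs to the job. Leave any red look-alike of the sink_tall alone.

How it is judged:
By the outcome, as a careful person would: the job done as asked, in the order asked, and still so for the second after the job is handed in, while the arm keeps its last pose, push and grip.
It also fails if it takes over 34 s, if anything falls off the work surface, if the arm or the gripper's body presses on something with over 40 N, if the wrist force passes 120 N, or if a joint passes its speed limit or range.

## Robot

A 6-joint arm with a two-finger parallel gripper is mounted at the origin on the work surface. World frame = base frame: x ahead of the robot, y to its left, z up, the work surface at z = 0. Lengths are in m, angles in rad, forces in N, time in s.
With the tool pointing down it reaches from about 0.325 to 1 m from the base axis. Payload 5.1 kg.
Tool frame: the origin (TCP) lies midway between the tips of the shut fingers; the grasp point (between the pads) lies 19 mm behind it; z points along the fingers, y is the line along which they close (so a half turn about z gives the same grasp; the last joint's range is limited). The gripper opens to 85 mm and grips with 20 to 120 N. Pads are 22 mm wide; open, the fingers measure 114 mm over their backs; the gripper's body (76 mm by 85 mm) begins 54 mm behind the grasp point. The pads swing forward as they close: fully open they stand 13 mm farther back than shut.
Start: joints at [-1.19, 0.124, 1.65, -0, 1.367, -0.083], TCP at [0.291, -0.581, 0.231] pointing down, gripper open.
Joint ranges: [-2.61, 2.61], [-1.02, 2.33], [0.03, 2.71], [-1.35, 4.49], [0.32, 2.68], [-2.91, 2.91]. Speed limits (rad/s): [2.57, 2.57, 3.14, 3.14, 3.14, 3.14].

## Interface

Orientations are given as a unit quaternion [w, x, y, z].
In Python, from plant import monitor, imaging, env gives the robot as it stands.
- The arm moves only by the shell command python3 -m inch 'ROWS'. ROWS is rows parted by semicolons, their numbers by spaces, 1 to 12 of them, each of 7 numbers: the opening from 0.0 (shut) to 1.0 (fully open), then dx, dy, dz in m, then a rotation vector rx, ry, rz in rad; each row is the pose to reach, as a shift and turn from the pose commanded when the command began, along the tool's axes at that moment; what a row does not reach only later rows make up. A row lasts 1/12 s, in which the tool goes at most 0.0417 m and 0.125 rad, less where a joint would pass 70% of its speed; a pose out of reach is approached as far as the arm can. The fingers move at their own pace and stop on an object; the grip force is fixed at half the most. Time passes only in rows, so rows that do not move let the fingers close. It prints the time, the measured TCP pose, the force, the opening and the grip force at its end.
- monitor.read_state(): the state, without advancing time (a new reading comes with each control period).
- imaging.capture(name): name is "side" or "top"; returns the picture (480x640x3 uint8, red, green, blue); there is no depth.
- imaging.camera_model(name): a dict with "fx", "fy", "cx", "cy" (pixels), "xyz" and "orientation" of the camera in the world. Camera axes: x right, y down, z forward; pixel columns grow to the right and rows downward; lengths in m; the calibration is good to about 2 mm. A picture is of the moment at which its call begins. camera_model takes no time and is no camera call.
- env.sign_off(): hands the job in; it is judged then, once.
The state is a dict: "time": time; "joint_positions": joint angles; "qvel": joint speeds; "joint_torque": joint torques, N m; "eef_pos": TCP position; "orientation": TCP orientation; "contact_force": force on the tool from outside, world axes, zero at the start; "torque": the same for the moment, N m; "grip_width": opening from 0.0 (shut) to 1.0 (fully open); "gripper_force": force on a finger pad.
Only numpy, scipy, OpenCV 4.12 (cv2) and the standard library are available. Lean on these libraries where they do the work, as an engineer would, in place of code of your own. Each camera call takes 0.05 s, during which the arm holds its last target. There are 200 camera calls.

## Working session

There is one attempt and no reset: what is moved stays moved. The work goes in short steps, Python scripts to look and compute and a shell command to move; the robot and the scene stay as the last step left them, time stands still between calls to the robot, and variables do not carry over. Pictures are saved under pics/ and viewed, at most 10 in all, crops included, and the job is handed in when it is done.

```bash
ls; mkdir -p pics
python3 - <<'E'
from plant import monitor, imaging, env
import cv2
for n in ("side","top"):
    im=imaging.capture(n); cv2.imwrite(f"pics/{n}0.png",im[:,:,::-1]); print(n,imaging.camera_model(n))
s=monitor.read_state();print(s)
E
```

```text
pics
side {'fx': 521.3067308751972, 'fy': 521.3067308751972, 'cx': 326.12021165854355, 'cy': 250.2509714852808, 'xyz': array([0.39742773, 0.68947758, 0.98593193]), 'orientation': array([ 0.03645857, -0.11239182,  0.93325352, -0.33922959])}
top {'fx': 439.4097736098447, 'fy': 439.4097736098447, 'cx': 315.4105242651687, 'cy': 235.7302122149216, 'xyz': array([0.45275412, 0.02861747, 1.14249378]), 'orientation': array([ 0.02937272, -0.69996616,  0.71311098, -0.0256386 ])}
{'time': 0.1, 'joint_positions': array([-1.18961713e+00,  1.24436182e-01,  1.65149363e+00, -1.10808487e-05,
        1.36750990e+00, -8.25804856e-02]), 'qvel': array([ 0.00161948, -0.00119585, -0.00271627, -0.00032799, -0.00021784,
        0.00036667]), 'joint_torque': array([ 5.36158041e-04, -4.24932182e+01, -3.66653609e+01, -6.66873788e-06,
        3.91373149e-03, -1.55164474e-05]), 'eef_pos': array([ 0.29053696, -0.58085551,  0.23020424]), 'orientation': array([-9.12452065e-04,  9.73235440e-01,  2.29808452e-01, -1.42736137e-04]), 'contact_force': array([-0.24980989,  0.66068356, -0.26883028]), 'torque': array([0.0194469 , 0.00746529, 0.01206139]), 'gripper_force': 0.0, 'grip_width': 0.9985658670045005}
```

View pics/side0.png

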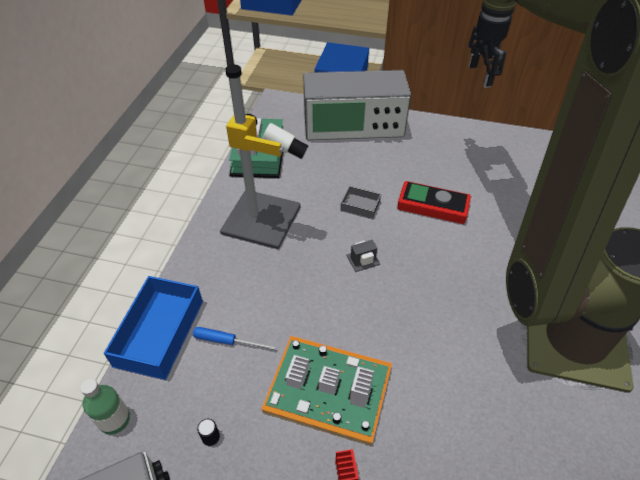

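View pics/top0.png

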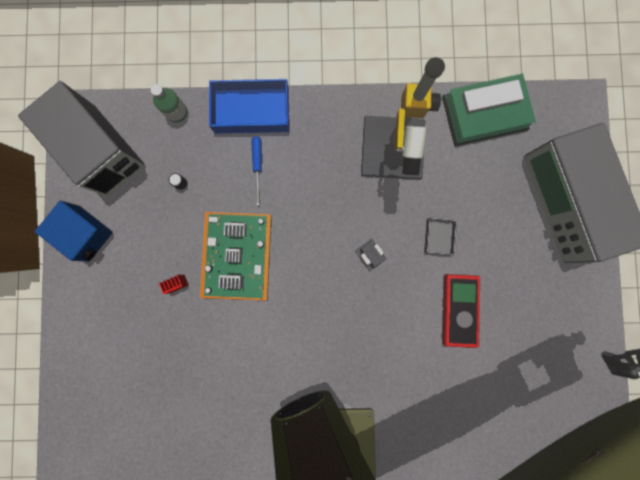

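The pictures show three grey sinks on the board: side (297,371), (329,379), (362,385), which match top (234,230), (233,256), (230,283). A red look-alike lies off the board at top (173,284). The lens is at side (300,148), top (411,168). I'll enlarge the board to decide which sink is tallest.

Run:
```python
import cv2,numpy as np
a=cv2.imread("pics/side0.png")[335:445,258:398]; b=cv2.imread("pics/top0.png")[207:305,195:277]
a=cv2.resize(a,None,fx=3.4,fy=3.4,interpolation=cv2.INTER_CUBIC);b=cv2.resize(b,None,fx=3.8,fy=3.8,interpolation=cv2.INTER_CUBIC)
h=max(a.shape[0],b.shape[0]);o=np.zeros((h,a.shape[1]+b.shape[1],3),np.uint8);o[:a.shape[0],:a.shape[1]]=a;o[:b.shape[0],a.shape[1]:]=b
print(o.shape,a.shape);cv2.imwrite("pics/board.png",o)
a=cv2.imread("pics/side0.png")[105:165,220:320]; b=cv2.imread("pics/top0.png")[80:180,385:445]
a=cv2.resize(a,None,fx=5,fy=5,interpolation=cv2.INTER_CUBIC);b=cv2.resize(b,None,fx=5,fy=5,interpolation=cv2.INTER_CUBIC)
o=np.zeros((500,800,3),np.uint8);o[:300,:500]=a;o[:500,500:]=b;cv2.imwrite("pics/lens.png",o)
```

```text
(374, 788, 3) (374, 476, 3)
```

View pics/board.png

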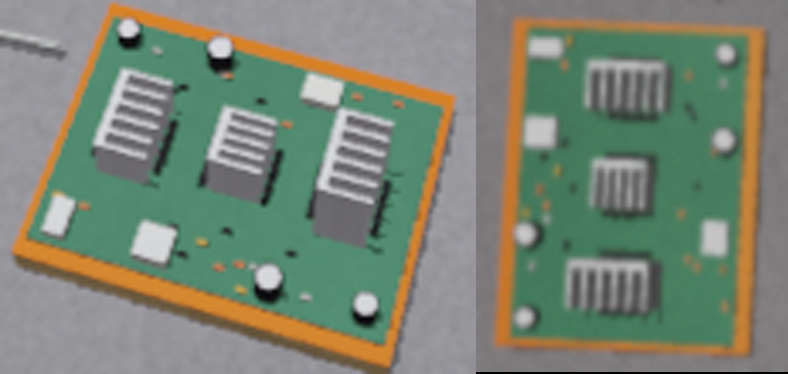

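View pics/lens.png

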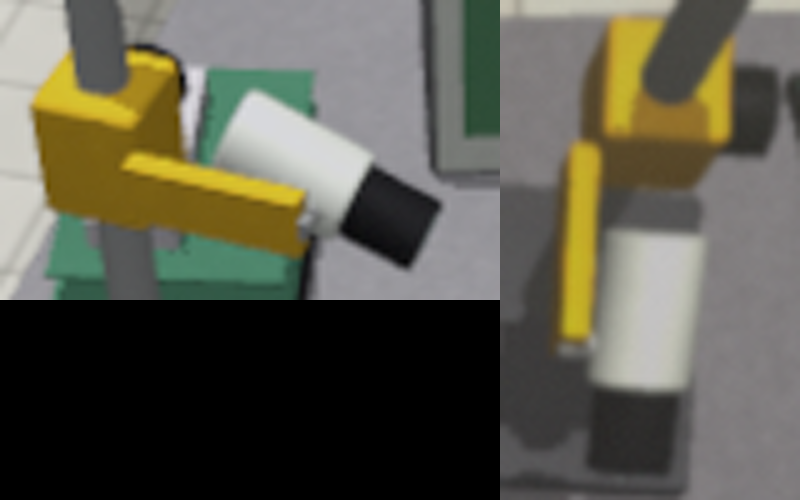

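The crop shows candidate ends at side (297,371), (329,379) and (362,385). The one at (362,385), top (230,283), has by far the tallest end face. Its plate is on the left of the side view, i.e. world +x. The barrel has clear edges in both views. Next I'll measure board and sink, then the barrel axis.

```bash
cat > h.py <<'E'
import numpy as np,cv2
from scipy.spatial.transform import Rotation as R
from scipy.optimize import least_squares
from plant import monitor, imaging
CM={n:imaging.camera_model(n) for n in("side","top")}
def rot(q): return R.from_quat(np.r_[q[1:],q[0]])
def ray(n,p):
    c=CM[n];d=rot(c["orientation"]).apply([(p[0]-c["cx"])/c["fx"],(p[1]-c["cy"])/c["fy"],1]);return c["xyz"],d/np.linalg.norm(d)
def plane(n,p,z): o,d=ray(n,p);return o+d*(z-o[2])/d[2]
def tri(ps,pt):
    o,d=ray("side",ps);q,e=ray("top",pt)
    t=np.linalg.lstsq(np.c_[d,-e],q-o,rcond=None)[0];a=o+t[0]*d;b=q+t[1]*e
    return (a+b)/2,np.linalg.norm(a-b)
def proj(n,X):
    c=CM[n];v=rot(c["orientation"]).inv().apply(np.atleast_2d(X)-c["xyz"])
    return np.c_[c["cx"]+c["fx"]*v[:,0]/v[:,2],c["cy"]+c["fy"]*v[:,1]/v[:,2]]
E
python3 - <<'E'
from h import *
np.set_printoptions(precision=4,suppress=True)
I={n:cv2.imread(f"pics/{n}0.png") for n in("side","top")}
# board: green+orange mask
for n in I:
    hsv=cv2.cvtColor(I[n],cv2.COLOR_BGR2HSV)
    m=cv2.inRange(hsv,(5,120,70),(90,255,255));x,y=((325,385) if n=="side" else (237,256))
    k=np.zeros_like(m);k[y-65:y+65,x-75:x+75]=255;m&=k
    m=cv2.morphologyEx(m,cv2.MORPH_CLOSE,np.ones((15,15)))
    c=max(cv2.findContours(m,0,1)[0],key=cv2.contourArea)
    g=np.array([plane(n,p[0],.022)[:2] for p in c]).astype(np.float32)
    r=cv2.minAreaRect(g*1000);print(n,"board",r)
# barrel perpendicular profiles
ax={"side":((235.5,130.5),(304.3,152.3)),"top":((415.7,127),(410.7,174))}
ax["side"]=((267,130.5),(304.5,152))
for n in I:
    g=cv2.GaussianBlur(I[n],(0,0),.7).astype(np.float32)
    a,b=map(np.array,ax[n]);d=(b-a)/np.linalg.norm(b-a);p=np.array([-d[1],d[0]])
    s=np.arange(-16,16.01,.25)
    for t in np.linspace(0,1,12):
        q=(a+t*(b-a))+s[:,None]*p
        v=cv2.remap(g,q[:,0].astype(np.float32)[:,None],q[:,1].astype(np.float32)[:,None],1)[:,0]
        gr=np.linalg.norm(np.gradient(v,axis=0),axis=1);h=len(s)//2
        L=gr[20:h-10].argmax()+20;H=gr[h+10:-20].argmax()+h+10
        print(n,round(t,2),a+t*(b-a),"L",s[L],"H",s[H],"mid",(s[L]+s[H])/2,"g",gr[L],gr[H])
    t=np.arange(-6,6,.5);e=np.linalg.norm(b-a)
    q=(a+(e+t)[:,None]*d);v=cv2.remap(g,q[:,0].astype(np.float32)[:,None],q[:,1].astype(np.float32)[:,None],1)[:,0].mean(1)
    print("front",np.c_[t,v].T.round(1))
E
```

```text
side board ((492.6373291015625, 242.78306579589844), (170.92181396484375, 219.82875061035156), 86.66114807128906)
top board ((493.4208984375, 239.1793212890625), (170.10935974121094, 219.36166381835938), 86.67223358154297)
side 0.0 [267.  130.5] L -8.75 H 9.5 mid 0.375 g 16.978855 14.045468
side 0.09 [270.4091 132.4545] L -9.0 H 8.25 mid -0.375 g 19.234896 13.655195
side 0.18 [273.8182 134.4091] L -9.0 H 10.5 mid 0.75 g 19.650291 14.508801
side 0.27 [277.2273 136.3636] L -9.25 H 9.5 mid 0.125 g 20.03229 15.090557
side 0.36 [280.6364 138.3182] L -9.0 H 8.5 mid -0.25 g 11.314227 15.622361
side 0.45 [284.0455 140.2727] L -9.25 H 10.5 mid 0.625 g 10.893667 8.805746
side 0.55 [287.4545 142.2273] L -9.0 H 10.5 mid 0.75 g 10.774313 10.4316435
side 0.64 [290.8636 144.1818] L -7.5 H 8.25 mid 0.375 g 14.724985 11.387725
side 0.73 [294.2727 146.1364] L -7.5 H 8.25 mid 0.375 g 23.08603 22.978493
side 0.82 [297.6818 148.0909] L -7.5 H 7.75 mid 0.125 g 22.029194 23.746552
side 0.91 [301.0909 150.0455] L -7.75 H 7.75 mid 0.0 g 22.796572 24.3787
side 1.0 [304.5 152. ] L -7.25 H 7.75 mid 0.25 g 9.871
[... 743 characters left out ...]
11 7.78503
top 0.55 [412.9727 152.6364] L -8.75 H 9.5 mid 0.375 g 7.55514 8.467891
top 0.64 [412.5182 156.9091] L -11.0 H 9.0 mid -1.0 g 5.137699 6.2073927
top 0.73 [412.0636 161.1818] L -8.25 H 8.75 mid 0.25 g 6.579249 2.757428
top 0.82 [411.6091 165.4545] L -7.75 H 9.0 mid 0.625 g 6.6317544 3.4324007
top 0.91 [411.1545 169.7273] L -8.5 H 9.0 mid 0.25 g 6.2757783 6.5560217
top 1.0 [410.7 174. ] L -11.0 H 9.5 mid -0.75 g 4.6673656 4.374923
front [[-6.  -5.5 -5.  -4.5 -4.  -3.5 -3.  -2.5 -2.  -1.5 -1.  -0.5  0.   0.5
   1.   1.5  2.   2.5  3.   3.5  4.   4.5  5.   5.5]
 [44.2 44.1 44.  43.7 43.4 43.4 43.3 43.3 43.3 44.4 45.5 50.3 55.1 62.1
  69.  71.8 74.5 71.9 69.4 69.1 69.  76.7 84.8 96.1]]
```

Run:
```python
import cv2,numpy as np
g=cv2.imread("pics/top0.png").astype(int)
for r in list(range(124,180,3)): print(r,g[r,396:430].mean(1).astype(int).tolist())
h=cv2.imread("pics/top0.png")
print("sat row 165",(g[165,396:430].max(1)-g[165,396:430].min(1)).tolist())
```

```text
124 [70, 71, 97, 128, 136, 135, 134, 122, 90, 69, 65, 71, 79, 84, 88, 86, 86, 86, 85, 84, 85, 85, 86, 84, 84, 84, 84, 83, 93, 114, 125, 126, 129, 127]
127 [66, 76, 104, 130, 134, 135, 133, 123, 88, 83, 107, 127, 140, 151, 160, 166, 171, 172, 174, 174, 173, 173, 170, 168, 167, 163, 161, 158, 153, 146, 135, 130, 129, 129]
130 [65, 83, 116, 133, 137, 136, 134, 122, 94, 93, 113, 130, 145, 157, 166, 175, 182, 188, 193, 194, 195, 194, 193, 193, 193, 192, 190, 183, 174, 157, 136, 126, 125, 126]
133 [66, 87, 121, 135, 137, 136, 134, 126, 104, 102, 119, 135, 148, 160, 170, 178, 186, 190, 193, 193, 195, 195, 194, 193, 192, 191, 187, 180, 167, 149, 130, 125, 125, 127]
136 [65, 87, 123, 137, 135, 136, 130, 114, 99, 107, 124, 141, 153, 163, 171, 179, 185, 191, 192, 193, 194, 195, 194, 193, 193, 190, 184, 173, 158, 140, 130, 130, 128, 129]
139 [64, 90, 124, 135, 137, 135, 129, 114, 104, 116, 133, 146, 159, 167, 176, 184, 187, 192, 194, 193, 193, 193, 193, 193, 190, 187, 180, 169, 150, 133, 128, 128, 128, 127]
142 [67, 92, 127, 136, 137, 134, 126, 105, 105, 126, 140, 153, 165, 172, 180, 187, 191, 1
[... 1377 characters left out ...]
, 79, 82, 84, 85, 80, 66, 47, 40, 42, 42, 41, 42, 43, 44, 44, 44, 44, 43, 42, 43, 43, 45, 59, 78, 85, 93, 115, 124, 124, 125, 125, 124, 123]
172 [86, 86, 87, 87, 86, 78, 57, 42, 41, 41, 42, 42, 43, 42, 42, 43, 42, 42, 44, 41, 42, 41, 51, 68, 83, 85, 94, 115, 122, 123, 123, 125, 123, 124]
175 [69, 73, 80, 84, 85, 84, 84, 82, 77, 75, 73, 75, 79, 77, 70, 72, 74, 72, 73, 71, 69, 68, 75, 82, 86, 87, 95, 119, 126, 127, 128, 127, 126, 125]
178 [72, 73, 75, 77, 78, 77, 70, 68, 65, 64, 64, 63, 62, 64, 64, 62, 62, 63, 64, 62, 61, 61, 62, 63, 66, 82, 104, 121, 127, 128, 127, 128, 127, 125]
sat row 165 [2, 1, 1, 1, 1, 1, 2, 2, 4, 3, 3, 3, 1, 3, 2, 3, 2, 2, 2, 3, 2, 2, 2, 2, 0, 1, 1, 3, 5, 4, 4, 3, 4, 3]
```

```bash
cat >> h.py <<'E'
def lens(side,sf,top,tf):
    N=lambda n,l:np.cross(ray(n,l[0])[1],ray(n,l[1])[1])
    a,b=N("side",side),N("top",top);a/=np.linalg.norm(a);b/=np.linalg.norm(b)
    z=np.cross(a,b);z/=np.linalg.norm(z);z*=-np.sign(z[0])
    A=np.array([a,b,z]);P0=np.linalg.solve(A,[a@CM["side"]["xyz"],b@CM["top"]["xyz"],z@tri(sf,tf)[0]])
    out={}
    for n,f,w in(("side",sf,15.25),("top",tf,16.9)):
        best=None
        def ext(t):
            P=P0+t[0]*z;c=CM[n]["xyz"]-P;r=w/2*np.linalg.norm(c)/CM[n]["fx"]
            u=c-(c@z)*z;u/=np.linalg.norm(u);s=-1 if c@z>0 else 1
            q=proj(n,[P+s*r*u,P0,P0+.01*z]);d=q[2]-q[1];d/=np.linalg.norm(d);ext.r=r
            return [d@(q[0]-np.array(f))]
        t=least_squares(ext,[0.]).x[0];out[n]=(P0+t*z,ext.r)
    return z,out
E
python3 - <<'E'
from h import *
np.set_printoptions(precision=4,suppress=True)
d=np.array([.867,.497]);p=np.array([-.497,.867])
side=[np.array([267,130.5])+.15*p,np.array([304.5,152])+.15*p];sf=side[1]+.25*d
top=[(411.35+.117*30,133.),(411.35-.117*11,174.)];tf=(410.05,174.1)
z,o=lens(side,sf,top,tf);print("z",z,"down",np.degrees(np.arcsin(-z[2])),"az",np.degrees(np.arctan2(-z[1],-z[0])));print(o)
P=(o["side"][0]+o["top"][0])/2;print(P,[proj(n,[P,P-.095*z,P-.048*z]).round(1) for n in CM])
# sensitivity
for k in (0,1):
    s2=[s.copy() for s in side];s2[k]+=.5*p;z2,_=lens(s2,sf,top,tf);print("side",k,np.degrees(z2-z))
    t2=[np.array(t) for t in top];t2[k][0]+=.5;z2,_=lens(side,sf,t2,tf);print("top",k,np.degrees(z2-z))
# base plate dark, and sink top region masks
for n,box in(("side",(215,185,310,250)),("top",(355,110,430,185))):
    g=cv2.imread(f"pics/{n}0.png");x0,y0,x1,y1=box
    m=cv2.inRange(g.mean(2),45,100).astype(np.uint8);k=np.zeros_like(m);k[y0:y1,x0:x1]=255;m&=k
    m=cv2.morphologyEx(m,cv2.MORPH_OPEN,np.ones((5,5)));c=max(cv2.findContours(m,0,1)[0],key=cv2.contourArea)
    q=cv2.approxPolyDP(cv2.convexHull(c),4,True)[:,0];print(n,q.tolist(),np.array([plane(n,a,.016)[:2] for a in q]).tolist())
# tall sink bright top
for n,box in(("side",(345,360,385,412)),("top",(215,270,247,296))):
    g=cv2.imread(f"pics/{n}0.png");x0,y0,x1,y1=box
    hsv=cv2.cvtColor(g,cv2.COLOR_BGR2HSV);m=((hsv[...,1]<40)&(hsv[...,2]>(165 if n=="side" else 110))).astype(np.uint8);k=np.zeros_like(m);k[y0:y1,x0:x1]=1;m&=k
    m=cv2.morphologyEx(m,cv2.MORPH_CLOSE,np.ones((5,5)))
    c=max(cv2.findContours(m,0,1)[0],key=cv2.contourArea)
    w=np.array([plane(n,a[0],.082)[:2]*1000 for a in c]).astype(np.float32);print(n,"sink",cv2.minAreaRect(w),cv2.boundingRect(c))
E
```

```text
z [-0.9124  0.0633 -0.4043] down 23.84736585161496 az -3.967882347587072
{'side': (array([ 0.645 , -0.1631,  0.2557]), np.float64(0.016813855127332362)), 'top': (array([ 0.6477, -0.1633,  0.2569]), np.float64(0.017823936125853278))}
[ 0.6464 -0.1632  0.2563] [array([[303.9, 151.9],
       [265.1, 129.6],
       [284.4, 140.7]]), array([[410.2, 173.2],
       [415.7, 125.5],
       [412.9, 149.5]])]
side 0 [-0.4274  0.254   1.0327]
top 0 [-0.2553  0.8678  0.7416]
side 1 [ 0.4542 -0.2587 -1.0365]
top 1 [ 0.2853 -0.894  -0.7525]
side [[246, 185], [299, 203], [280, 246], [221, 233]] [[0.8440286704704545, -0.27194743107490393], [0.686769854844901, -0.24051580937881145], [0.6922318286158542, -0.08666639673280163], [0.8468911887283389, -0.09196182535768926]]
top [[365, 116], [398, 118], [422, 171], [420, 179], [384, 184], [361, 176]] [[0.8534355061618013, -0.10220227972129377], [0.846285851468936, -0.18854786760554057], [0.7040470882069719, -0.2461568447058078], [0.6831053055019722, -0.2401947946805693], [0.6718058633294101, -0.14652055528606844], [0.6939992267141417, -0.08748934778100584]]
side sink ((439.1058044433594, 237.57354736328125), (63.169456481933594, 53.92791748046875), 87.05049896240234) (346, 360, 28, 35)
top sink ((429.07733154296875, 243.2294464111328), (48.613807678222656, 31.091989517211914), 88.95135498046875) (219, 275, 21, 14)
```

Checks: the board measures 220 x 170 mm and the sink top 49 x 31 mm at z = 0.082, centred within 2 mm of the slot prediction. The lens height of 0.256 and tilt of about 24° are inside the stated ranges. The stand base yaw of about -2° roughly agrees with the barrel's -4°. Next: a helper for relative moves, plus a height check of the tall sink.

```bash
cat >> h.py <<'E'
LP=np.array([.646,-.163,.256]); AZ,DN=np.radians(-2.8),np.radians(24.6)
LZ=-np.array([np.cos(AZ)*np.cos(DN),np.sin(AZ)*np.cos(DN),np.sin(DN)])
def sinkR():
    x=-LZ;y=np.cross([0,0,1],x);y/=np.linalg.norm(y);return np.c_[x,y,np.cross(x,y)]
FLIP=np.diag([1.,-1,-1])  # tool axes in sink axes
def go(p,Rm):
    s=monitor.read_state();q=rot(s["orientation"])
    print("shift",q.inv().apply(np.array(p)-s["eef_pos"]).round(4),"turn",(q.inv()*R.from_matrix(Rm)).as_rotvec().round(4))
E
python3 - <<'E'
from h import *
print(tri((362.3,379),(229,281.5)))
Rg=R.from_euler("z",-3.3,degrees=True).as_matrix()@FLIP
go([.429,.244,.16],Rg)
E
```

```text
(array([0.42845174, 0.24298798, 0.08279762]), np.float64(0.0012496021803048635))
shift [ 0.4928 -0.6757  0.0715] turn [-1.800e-03  3.000e-04  5.214e-01]
```

Triangulated top height is 0.0828, against 0.082 expected, so this is the tall sink.

```bash
R="1 0.4928 -0.6757 0.0715 0 0 0.5214"; python3 -m inch '1 0.4928 -0.6757 0.0715 0 0 0.5214;1 0.4928 -0.6757 0.0715 0 0 0.5214;1 0.4928 -0.6757 0.0715 0 0 0.5214;1 0.4928 -0.6757 0.0715 0 0 0.5214;1 0.4928 -0.6757 0.0715 0 0 0.5214;1 0.4928 -0.6757 0.0715 0 0 0.5214;1 0.4928 -0.6757 0.0715 0 0 0.5214;1 0.4928 -0.6757 0.0715 0 0 0.5214;1 0.4928 -0.6757 0.0715 0 0 0.5214;1 0.4928 -0.6757 0.0715 0 0 0.5214;1 0.4928 -0.6757 0.0715 0 0 0.5214;1 0.4928 -0.6757 0.0715 0 0 0.5214'
python3 -c "
from h import *
go([.429,.244,.16],R.from_euler('z',-3.3,degrees=True).as_matrix()@FLIP)"
```

```text
time: 1.1
eef_pos: [0.3728, -0.0881, 0.1883]
orientation: [0.0, 1.0, -0.029, 0.0]
contact_force: [0.9, -0.2, 0.6]
grip_width: 0.999
gripper_force: 0.0
shift [ 0.0367 -0.3348  0.0283] turn [ 0.     -0.0004 -0.0008]
```

```bash
python3 -m inch '1 0.037 -0.335 0.028 0 0 0;1 0.037 -0.335 0.028 0 0 0;1 0.037 -0.335 0.028 0 0 0;1 0.037 -0.335 0.028 0 0 0;1 0.037 -0.335 0.028 0 0 0;1 0.037 -0.335 0.028 0 0 0;1 0.037 -0.335 0.028 0 0 0;1 0.037 -0.335 0.028 0 0 0;1 0.037 -0.335 0.028 0 0 0;1 0.037 -0.335 0.028 0 0 0;1 0.037 -0.335 0.028 0 0 0;1 0.037 -0.335 0.028 0 0 0'
python3 - <<'E'
from h import *
go([.429,.244,.042],R.from_euler('z',-3.3,degrees=True).as_matrix()@FLIP)
o=[]
for n,(x,y,w,h) in(("side",(270,290,140,150)),("top",(180,205,110,110))):
    im=imaging.capture(n)[y:y+h,x:x+w,::-1];o.append(cv2.resize(im,(400,400)))
cv2.imwrite("pics/above.png",np.hstack(o))
E
```

```text
time: 2.1
eef_pos: [0.4292, 0.2412, 0.1605]
orientation: [0.0, 1.0, -0.029, -0.0]
contact_force: [0.5, 0.5, -0.1]
grip_width: 1.0
gripper_force: 0.0
shift [-0.0003 -0.0029  0.1185] turn [ 0.0006  0.0004 -0.0011]
```

View pics/above.png

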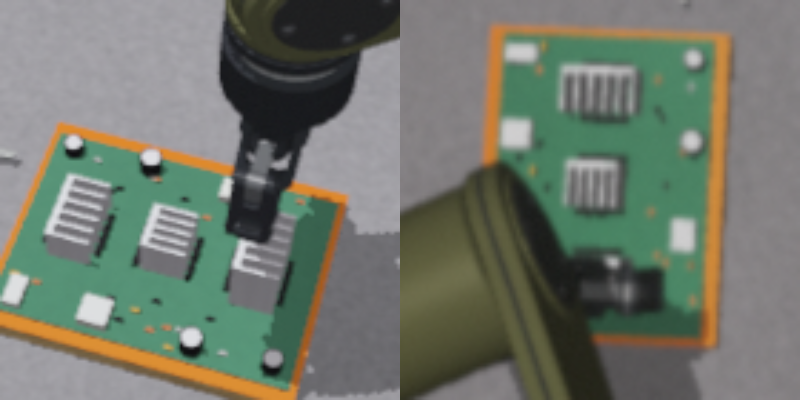

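The gripper hangs above the tall sink with its fingers straddling the y ends, at about (250,240) in the left crop. In the earlier top crop the plate is the bright bar on the world +x side. Descending.

```bash
python3 -m inch '1 0 -0.003 0.03 0 0 0;1 0 -0.003 0.06 0 0 0;1 0 -0.003 0.09 0 0 0;1 0 -0.003 0.105 0 0 0;1 0 -0.003 0.1185 0 0 0;1 0 -0.003 0.1185 0 0 0;1 0 -0.003 0.1185 0 0 0' && python3 -m inch '0 0 0 0 0 0 0;0 0 0 0 0 0 0;0 0 0 0 0 0 0;0 0 0 0 0 0 0;0 0 0 0 0 0 0;0 0 0 0 0 0 0;0 0 0 0 0 0 0;0 0 0 0 0 0 0;0 0 0 0 0 0 0;0 0 0 0 0 0 0'
```

```text
time: 2.78
eef_pos: [0.4294, 0.2442, 0.042]
orientation: [0.0, 1.0, -0.03, -0.001]
contact_force: [0.2, -0.5, 0.9]
grip_width: 1.0
gripper_force: 0.0
time: 3.62
eef_pos: [0.4309, 0.2457, 0.0439]
orientation: [-0.0, 1.0, -0.029, 0.001]
contact_force: [0.8, -1.0, 6.1]
grip_width: 0.574
gripper_force: 62.9
```

```bash
python3 -m inch '0 0 0 -0.005 0 0 0;0 0 0 -0.015 0 0 0;0 0 0 -0.03 0 0 0;0 0 0 -0.06 0 0 0;0 0 0 -0.1 0 0 0;0 0 0 -0.14 0 0 0;0 0 0 -0.18 0 0 0;0 0 0 -0.2 0 0 0;0 0 0 -0.2 0 0 0;0 0 0 -0.2 0 0 0'
python3 - <<'E'
from h import *
S=sinkR();face=LP+.1*LZ
# sink origin->TCP in sink axes: TCP above underside 21.9mm, x offset +~1.5mm
tcp=face+S@np.array([-.0155+.0015,0,-.030+.0219]);print("face",face,"tcp",tcp)
go(tcp,S@FLIP); go(tcp+S@np.array([-.1,0,.0]),S@FLIP)
o=[]
for n,(x,y,w,h) in(("side",(270,230,140,150)),("top",(150,205,140,150))):
    im=imaging.capture(n);cv2.imwrite(f"pics/{n}_lift.png",im[...,::-1]);o.append(cv2.resize(im[y:y+h,x:x+w,::-1],(400,430)))
cv2.imwrite("pics/lift.png",np.hstack(o))
E
```

```text
time: 4.45
eef_pos: [0.4298, 0.2455, 0.2435]
orientation: [-0.001, 1.0, -0.029, 0.001]
contact_force: [-0.1, -0.1, -2.6]
grip_width: 0.578
gripper_force: 62.8
face [ 0.55518494 -0.1585584   0.21437192] tcp [ 0.54583868 -0.15810129  0.20117918]
shift [0.139  0.3963 0.0422] turn [ 0.0007  0.4273 -0.0088]
shift [0.048  0.3971 0.0836] turn [ 0.0007  0.4273 -0.0088]
```

View pics/lift.png

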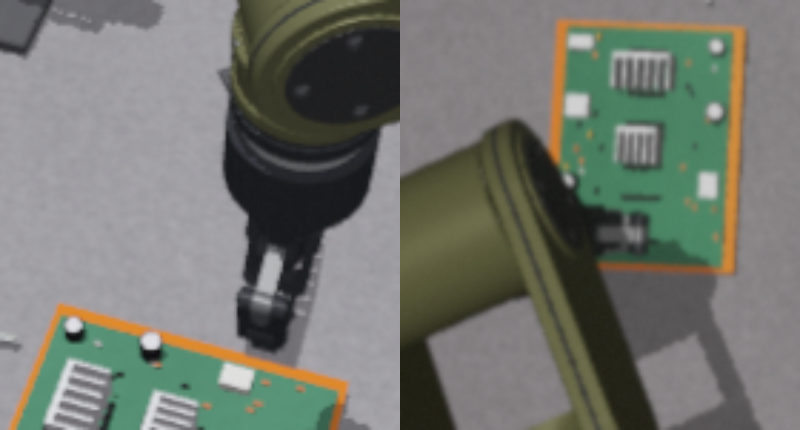

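The sink is held, partly hidden behind the near finger; its fins show at about (315,270), opening 0.578, grip 63 N. Its slot is empty and the other two sinks are untouched. Moving to a standoff 100 mm short of the target.

```bash
python3 -m inch '0 0.005 0.04 0.0084 0 0.0427 -0.001;0 0.01 0.079 0.0167 0 0.0855 -0.002;0 0.014 0.119 0.025 0 0.128 -0.003;0 0.019 0.159 0.033 0 0.171 -0.004;0 0.024 0.199 0.042 0 0.214 -0.004;0 0.029 0.238 0.05 0 0.256 -0.005;0 0.034 0.278 0.0585 0 0.299 -0.006;0 0.038 0.318 0.067 0 0.342 -0.007;0 0.043 0.357 0.075 0 0.385 -0.008;0 0.048 0.397 0.0836 0 0.427 -0.009;0 0.048 0.397 0.0836 0 0.427 -0.009;0 0.048 0.397 0.0836 0 0.427 -0.009'
python3 - <<'E'
from h import *
S=sinkR();face=LP+.1*LZ
tcp=face+S@np.array([-.0155+.0015,0,-.030+.0219]); go(tcp,S@FLIP)
o=[]
for n,(x,y,w,h) in(("side",(240,110,140,140)),("top",(360,110,100,140))):
    im=imaging.capture(n);cv2.imwrite(f"pics/{n}_st.png",im[...,::-1]);o.append(cv2.resize(im[y:y+h,x:x+w,::-1],(w*10//3,h*10//3),interpolation=cv2.INTER_CUBIC))
cv2.imwrite("pics/st.png",np.hstack(o))
E
```

```text
time: 5.55
eef_pos: [0.4517, -0.1552, 0.1542]
orientation: [0.005, 0.978, -0.027, 0.208]
contact_force: [-0.5, 0.2, -2.1]
grip_width: 0.579
gripper_force: 63.5
shift [ 0.1051 -0.0024 -0.0045] turn [ 0.0006  0.0095 -0.0065]
```

View pics/st.png

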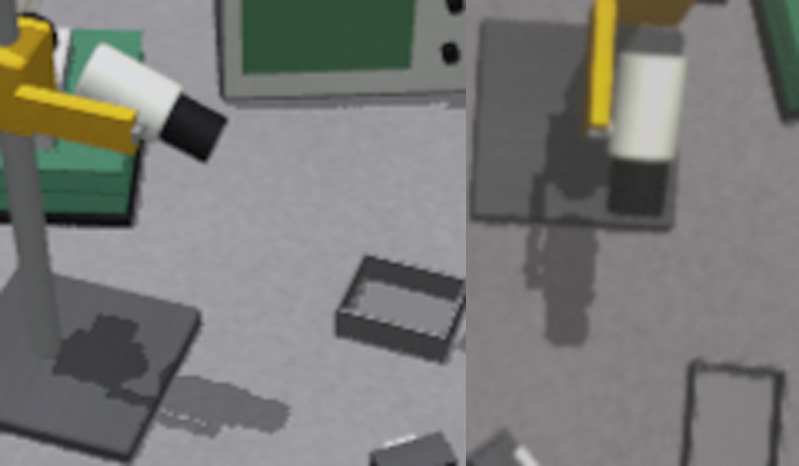

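The crop shows the camera barrel (front at side px ~(304,152)) and the base plate unobstructed; the held sink is just outside it. I'll use the base's front and left edges in the top view to check the yaw, then see whole-frame where the sink is after moving in.

```bash
python3 - <<'E'
from h import *
f=lambda x,y:(360+(x-466)/3.3333,110+y/3.3333)
A,B,C=[plane("top",f(*p),.016)[:2] for p in((480,20),(472,220),(672,228))]
print(A,B,C,np.linalg.norm(C-B));d=A-B;print("left edge yaw",np.degrees(np.arctan2(d[1],d[0])));d=C-B;print("front",np.degrees(np.arctan2(d[0],-d[1])))
E
python3 -m inch '0 0.03 -0.002 -0.004 0 0.009 -0.006;0 0.06 -0.002 -0.004 0 0.009 -0.006;0 0.085 -0.002 -0.0045 0 0.009 -0.006;0 0.1 -0.002 -0.0045 0 0.009 -0.006;0 0.105 -0.002 -0.0045 0 0.009 -0.006;0 0.105 -0.002 -0.0045 0 0.009 -0.006;0 0.105 -0.002 -0.0045 0 0.009 -0.006'
python3 - <<'E'
from h import *
S=sinkR();face=LP+.1*LZ
tcp=face+S@np.array([-.0155+.0015,0,-.030+.0219]); go(tcp,S@FLIP)
o=[]
for n,(x,y,w,h) in(("side",(270,110,100,110)),("top",(370,130,80,110))):
    im=imaging.capture(n);cv2.imwrite(f"pics/{n}_in.png",im[...,::-1]);o.append(cv2.resize(im[y:y+h,x:x+w,::-1],(w*4,h*4),interpolation=cv2.INTER_CUBIC))
cv2.imwrite("pics/in.png",np.hstack(o))
for n in CM: print(n,proj(n,[tcp]+[face+S@np.array(v) for v in([0,0,0],[0,.025,.03],[0,-.025,.03],[0,.025,-.03],[0,-.025,-.03],[-.031,.025,.03],[-.031,.025,-.03])]).round(1).tolist())
E
```

```text
[ 0.85347841 -0.10010387] [ 0.69395665 -0.08956554] [ 0.68458816 -0.24491617] 0.15563285702974503
left edge yaw -3.779584048525196
front -3.451068182266322
time: 6.23
eef_pos: [0.5479, -0.1545, 0.2051]
orientation: [0.006, 0.976, -0.019, 0.215]
contact_force: [-0.2, 0.3, -2.4]
grip_width: 0.577
gripper_force: 63.5
shift [-0.0034  0.0037  0.0028] turn [-0.0001 -0.0045  0.0091]
side [[347.8, 180.1], [344.0, 174.8], [347.0, 173.8], [352.9, 159.1], [335.1, 190.2], [341.1, 175.6], [359.6, 181.0], [347.2, 197.0]]
top [[404.1, 225.0], [405.3, 219.9], [395.7, 224.1], [420.0, 224.8], [391.5, 215.3], [414.4, 216.0], [394.4, 238.2], [390.3, 228.7]]
```

View pics/in.png

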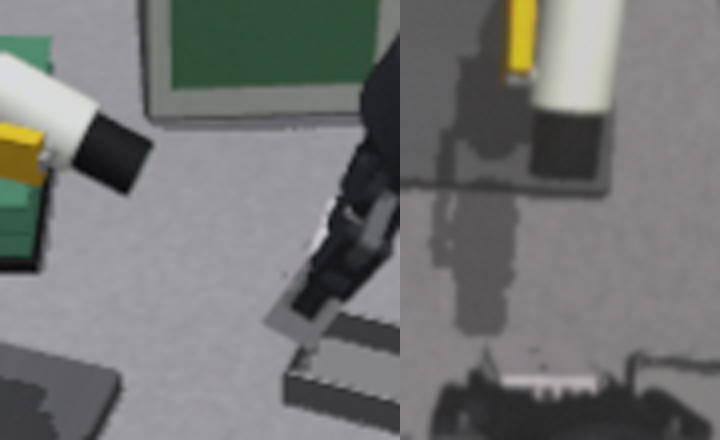

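The picture shows the sink held upright in front of the lens with its plate facing the barrel. The end-face bottom runs from side px ~(336,190) to (350,196). The plate top bar runs from top px ~(395,224) to (420,226), within about 2 px of prediction. I'll measure the edges precisely against the current measured pose.

Run:
```python
from h import *
np.set_printoptions(precision=4,suppress=True,linewidth=200)
s=monitor.read_state();T=rot(s["orientation"]).as_matrix();p=s["eef_pos"];Sc=T@FLIP
f=p-Sc@np.array([-.014,0,-.0081])
V=[[0,.025,.03],[0,-.025,.03],[0,.025,-.03],[-.005,.025,.03],[-.005,-.025,.03],[-.031,.025,-.03]]
for n in CM: print(n,proj(n,[f+Sc@np.array(v) for v in V]).round(1).tolist())
g=cv2.imread("pics/top_in.png").mean(2).astype(int)
print("top cols 392.. rows 220-230");print(np.c_[np.arange(220,231),g[220:231,392:424]])
g=cv2.imread("pics/side_in.png").mean(2).astype(int)
print("side cols 332-360 rows 176-200");print(np.c_[np.arange(174,200),g[174:200,332:360]])
```

```text
side [[346.3, 173.4], [352.1, 158.5], [334.3, 189.9], [348.3, 174.6], [354.1, 159.7], [346.4, 196.6]]
top [[394.5, 223.4], [419.0, 224.0], [390.4, 214.5], [394.3, 225.7], [418.7, 226.3], [389.3, 228.0]]
top cols 392.. rows 220-230
[[220  93 111 127 130 132 133 133 132 131 131 130 131 128 125 124 128 130 131 130 132 132 133 133 131 127 123 122 125 130 129 129 129]
 [221  96  98 121 130 131 132 133 133 132 130 130 129 124 109 112 123 128 129 130 132 132 133 132 130 128 121 116 119 126 127 129 131]
 [222  98  92 111 128 132 132 132 133 132 132 131 129 124 114 115 126 128 128 130 131 133 131 131 132 130 126 118 115 117 116 122 128]
 [223 100  96 104 132 142 144 143 144 144 144 142 141 141 138 136 137 137 136 137 137 139 139 140 140 139 138 129 118 109  98  99 114]
 [224  88  94 102 141 164 170 171 173 174 172 169 170 171 169 166 161 160 159 161 162 162 163 165 165 165 162 152 124 106  94  78  89]
 [225  67  74  90 131 164 172 174 176 177 176 174 174 179 179 174 171 172 174 171 172 173 174 178 178 179 177 162 120 104  96  67  65]
 [226  50  53  64  94 120 129 130 133 138 137 136 145 159 1
[... 3042 characters left out ...]
155 155 153 151 152 153 152 141 125 114 111 110 109 109 110 109 102  95  96  92  88  74  63  61  62  59]
 [195 155 155 154 154 154 153 152 154 155 151 147 132 114 105 109 111 109 113 133 133 133 133 128 111  92  92  88  73]
 [196 157 156 155 154 156 154 152 153 153 152 152 146 120  90 104 112 107 109 132 133 133 133 133 133 133 133 128 111]
 [197 158 158 156 156 157 156 154 153 152 152 150 133  85  58  80  95  88 109 132 133 132 133 133 133 133 133 133 133]
 [198 158 157 155 156 156 154 154 152 151 149 144 116  57  56  70  90 102 116 133 133 132 133 132 132 133 133 133 133]
 [199 158 155 153 154 154 154 154 154 153 149 131  86  54  70  88 110 133 133 132 133 133 133 132 133 133 133 133 133]]
```

The observed edges fit the held pose within about 1 px (about 1 mm), with the edge slope matching. I'll apply the refined yaw of -3.3° and tilt of 24.3°, and compute the last correction.

```bash
sed -i 's/radians(-2.8),np.radians(24.6)/radians(-3.3),np.radians(24.3)/' h.py
cat > fin.py <<'E'
from h import *
S=sinkR();face=LP+.1*LZ
tcp=face+S@np.array([-.0135,0,-.0081]); go(tcp,S@FLIP); s=monitor.read_state();print(s["time"],np.abs(s["qvel"]).max(),s["eef_pos"],s["grip_width"])
E
python3 fin.py
```

```text
shift [-0.0022  0.0021  0.0021] turn [-0.0031 -0.0097  0.0155]
6.3333 0.012458328774408136 [ 0.54727229 -0.15519203  0.20479026] 0.5776932185540498
```

```bash
python3 -m inch '0 0 0 0 0 0 0;0 0 0 0 0 0 0;0 0 0 0 0 0 0;0 0 0 0 0 0 0;0 0 0 0 0 0 0;0 0 0 0 0 0 0' >/dev/null; python3 fin.py
```

```text
shift [-0.0038  0.0009  0.003 ] turn [-0.0018 -0.0119  0.0145]
6.8333 0.0022083744696461123 [ 0.54830448 -0.15644853  0.20624334] 0.5772036056077549
```

```bash
python3 -m inch '0 -0.002 0.0005 0.0015 -0.001 -0.006 0.007;0 -0.0038 0.0009 0.003 -0.002 -0.012 0.0145;0 -0.0038 0.0009 0.003 -0.002 -0.012 0.0145;0 -0.0038 0.0009 0.003 -0.002 -0.012 0.0145;0 -0.0038 0.0009 0.003 -0.002 -0.012 0.0145;0 -0.0038 0.0009 0.003 -0.002 -0.012 0.0145;0 -0.0038 0.0009 0.003 -0.002 -0.012 0.0145;0 -0.0038 0.0009 0.003 -0.002 -0.012 0.0145'; python3 fin.py
python3 - <<'E'
from h import *
o=[]
for n in("side","top"):
    im=imaging.capture(n)[...,::-1];o.append(im[60:460,200:600] if n=="side" else im[60:460,130:530])
cv2.imwrite("pics/final.png",np.hstack(o))
E
```

```text
time: 7.5
eef_pos: [0.5462, -0.1571, 0.202]
orientation: [0.006, 0.977, -0.028, 0.21]
contact_force: [-1.3, 0.8, -1.4]
grip_width: 0.576
gripper_force: 63.5
shift [-0.0002  0.0001 -0.    ] turn [ 0.0001 -0.      0.0003]
7.5 0.00162254421320819 [ 0.54622211 -0.15712458  0.20196901] 0.5755232643017935
```

View pics/final.png

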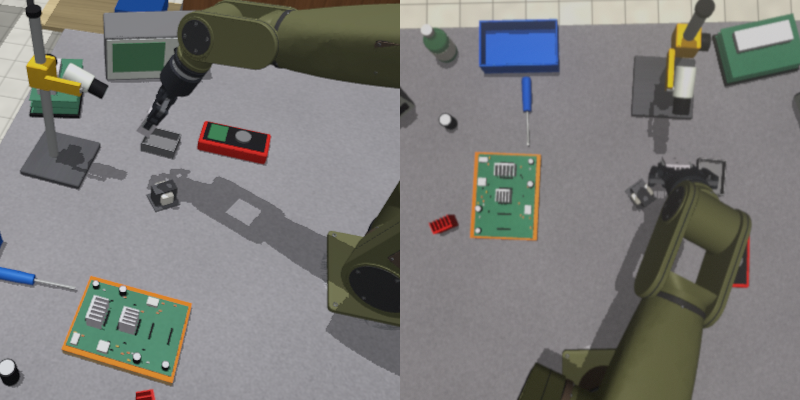

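The final view shows the sink held still in front of the lens, at side px ~(345,180). The tall slot is empty, the other two sinks are in place and the bystanders haven't moved. The pose is within 0.3 mm of target, so I'm handing in.

```bash
python3 -c "
from plant import env
print(env.sign_off())"
```

```text
the job is handed in; nothing more can be done
None
```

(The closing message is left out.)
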